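Size a stamp-handle blank in the taper gauge and store it by colour

TASK

Take the wooden handle blank that stands on the cork mat and, keeping it upright, slide it gently along the tapered slot of the gauge until it wedges between both bars; hold it there a moment to see which colour band it stops at, and never force it. Then stand it upright in the sorting box of that colour. Leave the other two blanks in their tray, and do not shove the boxes or knock over the paint bottles and the stamp.

Things in the scene. Friction and masses are not known exactly. Their poses are not given: they have to be found in the camera images.
- cork_mat: square cork mat 90 x 90 mm, 4 mm thick, stuck to the table; origin at the centre of its underside. The blank to be sized stands near its middle
- blank_a_center (a point): a plain wooden handle blank: a round beech dowel 90 mm long standing on end, about 30 g, thickness not known beforehand (20 to 27 mm, it fits one of the three colours); this point is its centre, half-way up (45 mm above its foot), z along its axis
- blank_b_center (a point): a plain wooden handle blank: a round beech dowel 90 mm long standing on end, about 30 g, thickness not known beforehand (20 to 27 mm, it fits one of the three colours); this point is its centre, half-way up (45 mm above its foot), z along its axis
- blank_c_center (a point): a plain wooden handle blank: a round beech dowel 90 mm long standing on end, about 30 g, thickness not known beforehand (20 to 27 mm, it fits one of the three colours); this point is its centre, half-way up (45 mm above its foot), z along its axis
- gauge: taper gauge screwed to the table: plywood board 280 x 96 mm, 12 mm thick, with two aluminium bars (235 x 20 mm, 22 mm high above the board) that form a slot open at the top and both ends. Origin at the centre of the board's underside, x along the slot from the wide mouth to the narrow end, z up. The mouth lies 100 mm before the origin
- slot_mouth (a point): middle of the slot's wide mouth, on the board's upper face (12 mm above the table); x along the slot's middle line to the narrow end, y towards the left bar. The slot is about 33 mm wide here and narrows evenly by 7 mm per 100 mm. Distance of a wedged blank's axis from here: red band 61 to 111 mm, yellow 111 to 161 mm, blue 161 to 211 mm; none stops near a band's edge
- slot_end (a point): middle of the narrow end of the slot, 235 mm from the mouth, on the board's upper face; the slot is about 16.5 mm wide here
- bar_left: aluminium bar on the left (+y of the gauge) of the slot, with painted colour bands; its origin is that of the gauge. It is screwed on by hand and may sit up to 1 mm further in or out than told. Gauge with the blank's foot within 10 mm of the board; a push of 4 to 8 N along the slot wedges a blank well, over 15 N on either bar is forcing it
- bar_right: aluminium bar on the right (-y of the gauge) of the slot, with the same colour bands; its origin is that of the gauge
- box_blue: blue open sorting box, 105 x 105 mm outside, 45 mm high, walls and floor 4 mm thick, 0.25 kg, loose on the plywood carrier; origin at the centre of its underside (6 mm above the table), z up, x along the carrier
- box_yellow: yellow open sorting box, 105 x 105 mm outside, 45 mm high, walls and floor 4 mm thick, 0.25 kg, loose on the plywood carrier; origin at the centre of its underside (6 mm above the table), z up, x along the carrier
- box_red: red open sorting box, 105 x 105 mm outside, 45 mm high, walls and floor 4 mm thick, 0.25 kg, loose on the plywood carrier; origin at the centre of its underside (6 mm above the table), z up, x along the carrier
- fibre_tray: brown moulded-fibre tray, 140 x 180 mm (160 x 200 mm over the rim), 24 mm high, fixed, in which the other two blanks stand; origin at the centre of its underside
- paint_orange: orange paint bottle, 34 mm thick, 85 mm high, standing; origin at the centre of its underside
- paint_green: green paint bottle, 34 mm thick, 85 mm high, standing; origin at the centre of its underside
- stamp: finished hand stamp: wooden block 60 x 85 mm, 21 mm high, with a round handle up to 76 mm, standing; origin at the centre of its underside
Things that resemble listed ones, but are neither listed nor needed, are in the scene too. Several things have the shape of the cork_mat; the one meant has the colours described above. Leave any green or white look-alike of the box_yellow alone.

How it is judged (in metres and radians):
On the way:
1. the blank is upright in the slot, slid along until it wedges: it presses on both bars with more than 2 N at the place where its thickness stops, for 0.3 s (((contact force between blank_a and bar_left above 2 N and contact force between blank_a and bar_right above 2 N and angle between blank_a_center's own z axis and vertical below 0.1 rad and x of blank_a_center in the frame of slot_mouth between 0.1637 and 0.2157 m and z of blank_a_center in the frame of slot_mouth below 0.06 m) or (contact force between blank_b and bar_left above 2 N and contact force between blank_b and bar_right above 2 N and angle between blank_b_center's own z axis and vertical below 0.1 rad and x of blank_b_center in the frame of slot_mouth between 0.1137 and 0.1657 m and z of blank_b_center in the frame of slot_mouth below 0.06 m) or (contact force between blank_c and bar_left above 2 N and contact force between blank_c and bar_right above 2 N and angle between blank_c_center's own z axis and vertical below 0.1 rad and x of blank_c_center in the frame of slot_mouth between 0.0637 and 0.1157 m and z of blank_c_center in the frame of slot_mouth below 0.06 m))), for 0.3 s.
At the end, for the whole second after the job is handed in: The blank from the cork mat stands upright (0.1 rad), released and at rest, on the floor of the box of the colour it stopped at, within 46 mm of its middle in x and y; the other two blanks are within 20 mm and all boxes within 30 mm of where they were (((x of blank_a_center in the frame of box_blue between -0.046 and 0.046 m and y of blank_a_center in the frame of box_blue between -0.046 and 0.046 m and z of blank_a_center in the frame of box_blue between 0.044 and 0.054 m and angle between blank_a_center's own z axis and vertical below 0.1 rad and linear speed of blank_a below 0.02 m/s and distance of blank_a_center from where it was at the start of the episode above 0.1 m and distance of each of blank_b_center, blank_c_center from where it was at the start of the episode below 0.02 m and horizontal distance between each of blank_b_center, blank_c_center and cork_mat above 0.06 m) or (x of blank_b_center in the frame of box_yellow between -0.046 and 0.046 m and y of blank_b_center in the frame of box_yellow between -0.046 and 0.046 m and z of blank_b_center in the frame of box_yellow between 0.044 and 0.054 m and angle between blank_b_center's own z axis and vertical below 0.1 rad and linear speed of blank_b below 0.02 m/s and distance of blank_b_center from where it was at the start of the episode above 0.1 m and distance of each of blank_a_center, blank_c_center from where it was at the start of the episode below 0.02 m and horizontal distance between each of blank_a_center, blank_c_center and cork_mat above 0.06 m) or (x of blank_c_center in the frame of box_red between -0.046 and 0.046 m and y of blank_c_center in the frame of box_red between -0.046 and 0.046 m and z of blank_c_center in the frame of box_red between 0.044 and 0.054 m and angle between blank_c_center's own z axis and vertical below 0.1 rad and linear speed of blank_c below 0.02 m/s and distance of blank_c_center from where it was at the start of the episode above 0.1 m and distance of each of blank_a_center, blank_b_center from where it was at the start of the episode below 0.02 m and horizontal distance between each of blank_a_center, blank_b_center and cork_mat above 0.06 m)) and distance of each of box_blue, box_yellow, box_red from where it was at the start of the episode below 0.03 m); the robot touches nothing.
It fails at once if the blank is forced: more than 15 N on one of the bars (contact force between any of blank_a, blank_b, blank_c and bar_left above 15 N or contact force between any of blank_a, blank_b, blank_c and bar_right above 15 N).
It fails at once if another blank is disturbed (two blanks moved by more than 20 mm) (distance of each of blank_a_center, blank_b_center from where it was at the start of the episode above 0.02 m or distance of each of blank_a_center, blank_c_center from where it was at the start of the episode above 0.02 m or distance of each of blank_b_center, blank_c_center from where it was at the start of the episode above 0.02 m).
It fails at once if a box is shoved by more than 30 mm (distance of any of box_blue, box_yellow, box_red from where it was at the start of the episode above 0.03 m).
It fails at once if a paint bottle or the stamp is knocked over (angle between any of paint_orange, paint_green, stamp's own z axis and vertical above 0.5 rad).
It also fails if it takes over 56 s, if anything falls off the work surface, if the arm or the gripper's body presses on something with over 40 N, if the wrist force passes 120 N, or if a joint passes its speed limit or range.

ROBOT

A 7-joint arm with a two-finger parallel gripper is mounted at the origin on the work surface. World frame = base frame: x ahead of the robot, y to its left, z up, the work surface at z = 0. Lengths are in mm, angles in rad, forces in N, time in s.
With the tool pointing down it reaches from about 400 to 850 mm from the base axis. Payload 4.5 kg.
Tool frame: the origin (TCP) lies on the centre line of the jaws, within the pads' length; the fingertips stand 17 mm ahead of it and the grasp point (between the pads) lies 2 mm behind it (tip_extent is the z of the fingertips in the tool frame, in mm); z points along the fingers, y is the direction in which the jaws open and shut (so a half turn about z gives the same grasp; the last joint's range is limited). The gripper opens to 88 mm and grips with 3 to 60 N. Pads are 18 mm wide; open, the fingers measure 123 mm over their backs; the gripper's body (75 mm by 187 mm) begins 45 mm behind the grasp point.
Start: joints at [1.244, 0.689, -0.195, 1.565, 0.157, 0.902, -0.215], TCP at [220.668, -584.771, 255.743] pointing down, gripper open.
Joint ranges: [-3.01, 3.01], [-0.46, 2.08], [-1.47, 1.51], [0.13, 2.56], [-1, 4.14], [0.04, 2.09], [-2.66, 2.66]. Speed limits (rad/s): [2.57, 2.57, 3.14, 3.14, 3.14, 3.14, 3.14].

INTERFACE

Orientations are given as [roll, pitch, yaw] about the fixed x, y, z axes, in that order (R = Rz(yaw) Ry(pitch) Rx(roll)).
In Python, from plant import observe, get_image, camera_model, job_done, spot_in, tip_extent gives the robot as it stands.
- The arm moves only by the tool servo_tool, never from a script. Its argument "series" is one flat list of numbers, 7 for each row, row after row: the turn, a rotation vector about the tool's x, y, z in rad, then the shift along the tool's x, y, z in units of 25 mm (1.0 is 25 mm), then the finger opening in mm, from 0 to 88.1. A call has 1 to 10 rows; each row shifts and turns the commanded pose from where the row before left it, along the tool's axes as they then stand; what a row does not reach is not made up. A row lasts 1/12 s, in which the tool goes at most 41.7 mm and 7.16 degrees, less where a joint would pass 70% of its speed; a pose out of reach is approached as far as the arm can. A call is refused whole if a number of a shift passes 1 or a number of a turn 0.125, either way. A call with a gripper value outside its range is refused whole. The fingers move at their own pace and stop on an object; the grip force is fixed at half the most. Time passes only in rows, so rows that do not move let the fingers close. It gives the time, the measured TCP pose, the force and the opening at its end, in the units of the state.
- observe(): the state, without advancing time (a new reading comes with each control period).
- get_image(name): name is "scene" or "top" or "wrist"; returns (picture, depth): 420x560x3 uint8, red, green, blue; 420x560 float32, mm along the optical axis (not along the pixel's ray), 0 where there is no reading.
- camera_model(name): a dict with "fx", "fy", "cx", "cy" (pixels), "origin" and "rotation" of the camera in the world. Camera axes: x right, y down, z forward; pixel columns grow to the right and rows downward; lengths in mm; the calibration is good to about 2 mm. The wrist camera is an equidistant fisheye: a pixel r from the principal point sees the ray r / f radians off the axis. A picture is of the moment at which its call begins: read the wrist's pose just before it. camera_model takes no time and is no camera call; for the wrist camera it gives the pose at the moment of the call.
- job_done(): hands the job in, once; it reports no verdict.
Trained networks look in the newest picture that a camera, given by its name, has taken for a name from the list of things; names that differ only in an ending like _2 or _b are one class to them, and where a whole thing is asked for, a point or a joint stands for the part that bears it (a point fixed in the world has none). Each returns a list of dicts, best first, with "score" (0 to 1); they miss things now and then, are a little off and sometimes report something else, mostly with a low value. They report only what shows in the picture. A call takes as long as a camera call. They do not tell look-alikes from the thing itself.
- spot_in(camera, thing): "point" ([column, row] in pixels, amid what is visible of it).
The state is a dict: "time": time; "joint_positions": joint angles; "qvel": joint speeds; "effort": joint torques, N m; "eef_pos": TCP position; "orientation": TCP orientation; "wrist_force": force on the tool from outside, world axes, zero at the start; "moment": the same for the moment, N m; "grip_width": finger opening in mm.
Only numpy, scipy, OpenCV 4.12 (cv2) and the standard library are available. Lean on these libraries where they do the work, as an engineer would, in place of code of your own. Each camera call takes 0.05 s, during which the arm holds its last target. There are 200 camera calls.

## Working session

There is one attempt and no reset: what is moved stays moved. The work goes in short steps, Python scripts to look and compute and a tool call to move; the robot and the scene stay as the last step left them, time stands still between calls to the robot, and variables do not carry over. Pictures are saved under pics/ and viewed, about 8 in all and at most 12, crops included, and the job is handed in when it is done.

Besides the shell and the picture viewer there is one more tool, called after "Call:" by a JSON object that holds its "api" and its "payload". servo_tool: Moves the arm, as the interface text tells. Its arguments: {"type":"object","properties":{"series":{"type":"array","items":{"type":"number"}}},"required":["series"]}

```bash
mkdir -p pics
cat > h.py <<'E'
import numpy as np,cv2
from plant import *
def world(cam,px,depth,m=None):
    m=m or camera_model(cam);c,r=px
    i,j=int(round(c)),int(round(r))
    p=depth[max(j-1,0):j+2,max(i-1,0):i+2];p=p[p>0];d=np.median(p) if p.size else 0
    return back(m,c,r,d)
def back(m,c,r,d):
    v=np.array([(c-m['cx'])/m['fx'],(r-m['cy'])/m['fy'],1])*d
    return np.array(m['origin'])+np.array(m['rotation'])@v
def save(n,im): cv2.imwrite('pics/'+n,cv2.cvtColor(im,cv2.COLOR_RGB2BGR))
E
python3 - <<'E'
from h import *
s=observe();print(s)
for c in('scene','top'):
    im,d=get_image(c);m=camera_model(c);save(c+'1.png',im);np.savez(c,im=im,d=d)
    print(c,m)
    for t in ['cork_mat','blank_a_center','gauge','slot_mouth','slot_end','box_blue','box_yellow','box_red','fibre_tray','paint_orange','paint_green','stamp']:
        for q in spot_in(c,t)[:4]:
            print(c,t,round(q['score'],2),np.round(q['point']),np.round(world(c,q['point'],d,m)))
E
```

```text
{'time': 0.0, 'joint_positions': array([ 1.24375962,  0.68999235, -0.1945025 ,  1.56633665,  0.15731192,
        0.90249487, -0.21507791]), 'qvel': array([-0.000109  ,  0.0018718 ,  0.00055675,  0.00130178,  0.00014116,
       -0.00051278, -0.00069312]), 'effort': array([ 1.41797136e-03, -5.27562904e+01, -1.26653899e+00, -1.53429633e+01,
       -5.26217173e-02,  6.60844307e-03,  1.97380068e-04]), 'eef_pos': array([ 220.39680624, -584.21108246,  254.90646249]), 'orientation': array([-3.13975962e+00,  1.48306979e-04,  3.60940960e-01]), 'wrist_force': array([-0.01444841,  0.49790367,  0.46748492]), 'moment': array([ 0.00451911, -0.00408273, -0.00769197]), 'grip_width': 88.21769530202745}
scene {'fx': 506.8764420016294, 'fy': 506.8764420016294, 'cx': 278.97455344181867, 'cy': 208.51000975214433, 'origin': array([1386.48438237, -429.2428201 ,  861.07383988]), 'rotation': array([-2.26299959,  0.02186055,  1.05864239])}
scene cork_mat 0.97 [194. 203.] [3357. 1541. 2832.]
scene cork_mat 0.71 [122. 228.] [3675. 1859. 3149.]
scene blank_a_center 0.58 [197. 307.] [2847. 1031. 2322.]
scene gauge
[... 1284 characters left out ...]
 slot_end 0.76 [315. 209.] [-2264. -2548. -1111.]
top slot_end 0.29 [381. 167.] [-2803. -3087. -1651.]
top box_blue 0.56 [189. 202.] [-1175. -1459.   -22.]
top box_yellow 0.8 [258. 277.] [-1743. -2027.  -590.]
top box_yellow 0.74 [320. 210.] [-2280. -2563. -1127.]
top box_yellow 0.67 [189. 282.] [-1136. -1420.    16.]
top box_red 0.8 [189. 238.] [-1163. -1447.   -11.]
top fibre_tray 0.75 [394. 175.] [-3024. -3308. -1871.]
top fibre_tray 0.15 [190. 281.] [-1149. -1433.     4.]
top paint_orange 0.43 [324. 154.] [-2317. -2601. -1164.]
top paint_orange 0.28 [412. 171.] [-2983. -3267. -1831.]
top paint_green 0.44 [290. 154.] [-2022. -2306.  -869.]
top stamp 0.88 [256. 142.] [-1782. -2066.  -629.]
```

Camera rotation comes as roll/pitch/yaw, so I'll fix the helper and recompute from the saved pictures.

```bash
sed -i "s/^from plant/from scipy.spatial.transform import Rotation as Ro\nfrom plant/; s/np.array(m\['rotation'\])@v/Ro.from_euler('xyz',m['rotation']).as_matrix()@v/" h.py
python3 - <<'E'
from h import *
T=np.load('top.npz');S=np.load('scene.npz')
save('top_z.png',cv2.resize(T['im'][90:340,130:450],(800,625))[:600])
for n,pts in(('top',[(371,250),(398,302),(328,297),(319,210),(189,202),(189,238),(258,277),(189,282),(394,175),(324,154),(290,154),(256,142),(412,171)]),('scene',[(194,203),(122,228),(197,307),(246,254),(373,201),(381,147),(268,181),(316,154),(347,174),(157,315),(284,287),(270,233),(315,269),(368,272)])):
    f=T if n=='top' else S
    for p in pts: print(n,p,np.round(world(n,p,f['d'])))
E
```

```text
top (371, 250) [ 469. -234.    3.]
top (398, 302) [ 322. -310.    5.]
top (328, 297) [ 331. -110.    3.]
top (319, 210) [578. -79.  30.]
top (189, 202) [595. 300.  11.]
top (189, 238) [489. 294.  10.]
top (258, 277) [383.  92.   5.]
top (189, 282) [363. 287.  13.]
top (394, 175) [ 694. -303.    4.]
top (324, 154) [738. -89.  55.]
top (290, 154) [734.   9.  59.]
top (256, 142) [778. 110.  25.]
top (412, 171) [ 685. -333.   92.]
scene (194, 203) [ 335. -124.    2.]
scene (122, 228) [ 336. -322.    3.]
scene (197, 307) [ 721. -265.   60.]
scene (246, 254) [591. -93.  11.]
scene (373, 201) [581. 290.   8.]
scene (381, 147) [423. 436.  42.]
scene (268, 181) [352.  95.   3.]
scene (316, 154) [314. 281.   9.]
scene (347, 174) [445. 302.   8.]
scene (157, 315) [ 703. -342.   63.]
scene (284, 287) [759. -85.  53.]
scene (270, 233) [569. -16.  26.]
scene (315, 269) [752.  -3.  58.]
scene (368, 272) [797. 109.  29.]
```

View pics/top_z.png

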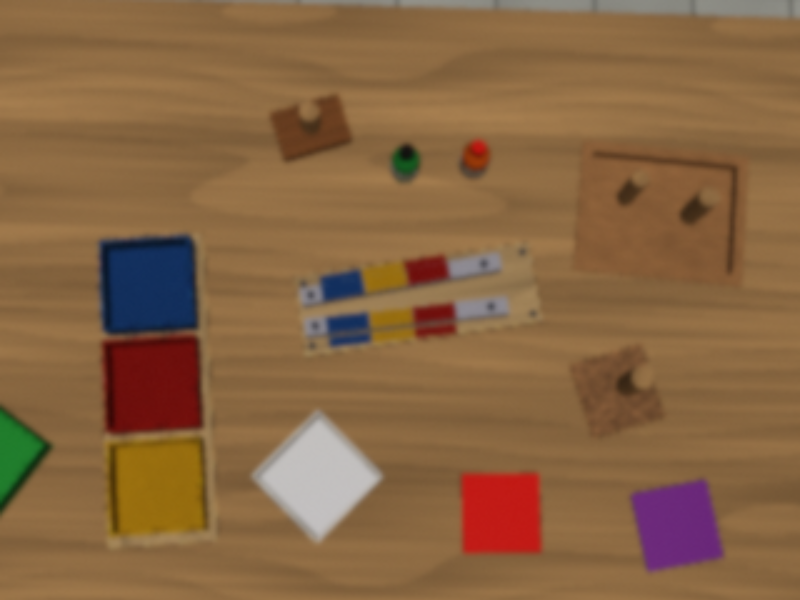

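View pics/scene1.png

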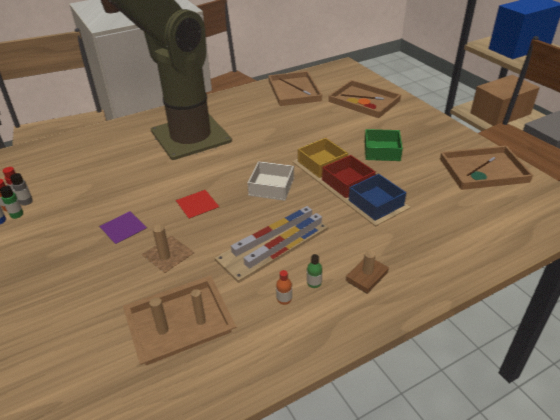

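Top crop (2.5x zoom, offset 130, 90): the speckled brown mat with a standing blank is at (617,390), top of the blank at (642,377). The red pad at (500,513) and the purple one at (677,525) are the wrong colour and empty. The gauge runs from about (540,280) at the mouth to (303,318) at the narrow end. On the carrier, blue is at (150,285), red at (153,385) and yellow at (160,487). The white box at (317,475) and the green one at (20,450) are look-alikes. The tray with two blanks is at (660,215).

Next I'll measure the gauge and blank from the depth cloud.

Run:
```python
from h import *
def cloud(n):
    f=np.load(n+'.npz');d=f['d'];m=camera_model(n);v,u=np.mgrid[:420,:560]
    P=np.stack([(u-m['cx'])/m['fx']*d,(v-m['cy'])/m['fy']*d,d],-1)
    return P@Ro.from_euler('xyz',m['rotation']).as_matrix().T+m['origin'],d>0,f['im']
for n in('top','scene'):
    P,ok,im=cloud(n);x,y,z=P[...,0],P[...,1],P[...,2]
    print(n,'table z',np.median(z[ok&(abs(x-600)<50)&(abs(y-150)<30)]))
    g=ok&(x>480)&(x<680)&(y>-260)&(y<110)
    b=g&(z>8)&(z<45);r=cv2.minAreaRect(P[b][:,:2].astype(np.float32));print('board+bars',r)
    b=g&(z>27)&(z<45)
    k,l,st,c=cv2.connectedComponentsWithStats(b.astype(np.uint8))
    for i in range(1,k):
        if st[i,4]>40:
            q=P[l==i];print(' bar',st[i,4],cv2.minAreaRect(q[:,:2].astype(np.float32)),np.median(q[:,2]))
    b=ok&(x>400)&(x<560)&(y>-330)&(y<-190)&(z>80)&(z<110);q=P[b];print('blank top',b.sum(),q.mean(0),np.ptp(q,axis=0))
    b=ok&(x>400)&(x<560)&(y>-330)&(y<-190)&(z>25)&(z<80);q=P[b];print('blank side',b.sum(),q.mean(0))
    for lo,hi in((560,650),(450,535),(310,430)):
        b=ok&(x>lo)&(x<hi)&(y>220)&(y<370)&(z>40)&(z<60);q=P[b];print('walls',b.sum(),q.min(0),q.max(0))
```

```text
top table z -0.020763887575867557
board+bars ((580.26123046875, -74.91725158691406), (368.6401062011719, 197.9907684326172), 89.67665100097656)
 bar 547 ((603.3078002929688, 0.28639984130859375), (21.738142013549805, 224.78329467773438), 12.10628604888916) 34.06248505619078
 bar 566 ((559.1849975585938, -4.905387878417969), (21.4449520111084, 229.30661010742188), 8.082188606262207) 34.15842556896496
blank top 80 [ 487.87430276 -259.27579302   93.22862431] [25.27367286 24.77847934 16.61320088]
blank side 43 [ 483.82795086 -251.47529135   52.12549394]
walls 176 [560.46023345 240.3142129   40.09697773] [644.54088333 350.26337582  59.18757058]
walls 198 [450.53401113 230.00720928  40.18962028] [534.97404102 340.98423132  59.82147346]
walls 279 [311.35903214 220.02082562  40.01016278] [428.16999482 331.98991355  58.23526984]
scene table z -2.2663529491060217
board+bars ((602.5111083984375, -80.76437377929688), (378.7552185058594, 183.98435974121094), 83.54840850830078)
 bar 660 ((559.5465087890625, -5.352394104003906), (26.158782958984375, 234.3745574951172), 7.964016914367676) 32.9550611015145
 bar 667 ((603.3707275390625, -0.6827774047851562), (23.887361526489258, 227.5919189453125), 11.810924530029297) 32.88487428631436
blank top 118 [ 492.4897829  -263.3058557    90.01317459] [27.42045513 27.19318879 14.80552478]
blank side 201 [ 497.8606471  -264.77078197   53.38039696]
walls 281 [560.15215197 235.43340538  40.0789497 ] [645.50565152 352.70643096  54.75904976]
walls 277 [450.56714209 226.54661417  40.15442715] [534.65661941 341.67710559  53.67525204]
walls 345 [310.12014332 220.23395091  40.00295303] [429.80444035 331.04277698  53.59288972]
```

Call:
{"api": "servo_tool", "payload": {"series": [0,0,0.1,0.9,-0.8,0,88,0,0,0.106,0.9,-0.8,0,88,0,0,0,0.9,-0.8,0,88,0,0,0,0.9,-0.8,0,88]}}

```text
time: 1.63
eef_pos: [290.0, -485.5, 255.8]
orientation: [3.141, 0.0, 0.154]
wrist_force: [-0.7, 0.1, 0.2]
grip_width: 87.7
```

Call:
{"api": "servo_tool", "payload": {"series": [0,0,-0.021,0.94,-0.75,0.2,88,0,0,0,0.94,-0.75,0.2,88,0,0,0,0.94,-0.75,0.2,88,0,0,0,0.94,-0.75,0.2,88,0,0,0,0.94,-0.75,0.2,88,0,0,0,0.94,-0.75,0.2,88,0,0,0,0.94,-0.75,0.2,88,0,0,0,0.94,-0.75,0.2,88,0,0,0,0.94,-0.75,0.2,88,0,0,0,0.94,-0.75,0.2,88]}}

```text
time: 2.47
eef_pos: [489.6, -260.0, 205.6]
orientation: [3.141, -0.0, 0.176]
wrist_force: [0.5, -0.2, 0.5]
grip_width: 88.2
```

Run:
```python
from h import *
s=observe();print(s['eef_pos'],s['orientation'],s['wrist_force'])
m=camera_model('wrist');print(m)
im,d=get_image('wrist');save('w1.png',im);np.savez('w1',im=im,d=d)
v,u=np.mgrid[:420,:560];X=(u-m['cx'])/m['fx'];Y=(v-m['cy'])/m['fy'];r=np.hypot(X,Y)+1e-9
k=np.tan(np.clip(r,0,1.4))/r
P=np.stack([X*k*d,Y*k*d,d],-1)@Ro.from_euler('xyz',m['rotation']).as_matrix().T+m['origin']
x,y,z=P[...,0],P[...,1],P[...,2];b=(d>0)&(x>430)&(x<540)&(y>-320)&(y<-200)
for lo,hi in((86,105),(20,84)):
    q=P[b&(z>lo)&(z<hi)]
    if len(q): print(lo,len(q),q.mean(0),np.ptp(q,axis=0),cv2.minEnclosingCircle(q[:,:2].astype(np.float32)))
```

```text
[ 489.62702402 -260.04691725  205.63474532] [ 3.14128679e+00 -4.18448902e-04  1.75889423e-01] [ 0.48399309 -0.24023079  0.54823059]
{'fx': 325.19226210127806, 'fy': 325.19226210127806, 'cx': 282.9556253303395, 'cy': 207.59409081083513, 'origin': array([ 567.22198215, -246.20023976,  334.65252656]), 'rotation': array([ 2.83030557e+00, -2.13790681e-03, -1.39333865e+00])}
86 926 [ 489.28494982 -260.21721959   93.62817076] [26.75842034 26.70341807 10.46957073] ((488.28118896484375, -260.38873291015625), 13.50674057006836)
20 463 [ 498.67025603 -258.55420532   54.9956351 ] [13.19929333 26.62861896 63.71219265] ((489.82440185546875, -260.3443603515625), 13.364341735839844)
```

View pics/w1.png

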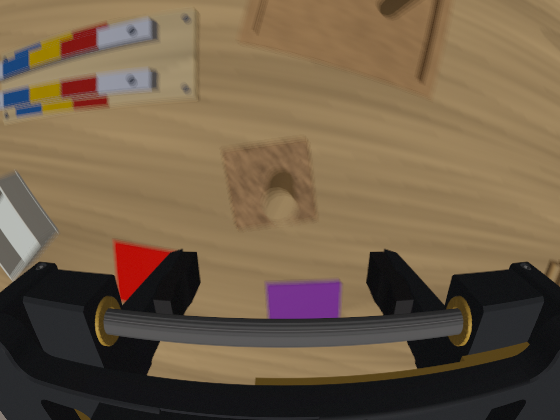

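The wrist picture shows the blank on the speckled brown cork mat at (282,205), between the jaws, measured at (489,-260). TCP is within 1 mm of that. The red and purple pads are empty, so this confirms the mat. Descending and gripping.

Call:
{"api": "servo_tool", "payload": {"series": [0,0,0,0,0,0.92,88,0,0,0,0,0,0.92,88,0,0,0,0,0,0.92,88,0,0,0,0,0,0.92,88,0,0,0,0,0,0.92,88,0,0,0,0,0,0.92,88,0,0,0,0,0,0,88,0,0,0,0,0,0,10,0,0,0,0,0,0,10,0,0,0,0,0,0,10]}}

```text
time: 3.35
eef_pos: [489.5, -261.8, 69.2]
orientation: [3.14, -0.002, 0.176]
wrist_force: [0.7, -0.6, -0.5]
grip_width: 69.9
```

Call:
{"api": "servo_tool", "payload": {"series": [0,0,0,0,0,0,10,0,0,0,0,0,0,10,0,0,0,0,0,0,10,0,0,0,0,0,0,10,0,0,0,0,0,0,10,0,0,0,0,0,0,10]}}

```text
time: 3.85
eef_pos: [488.6, -261.3, 67.8]
orientation: [3.141, -0.0, 0.176]
wrist_force: [-0.3, 0.4, 0.3]
grip_width: 30.3
```

Call:
{"api": "servo_tool", "payload": {"series": [0,0,0,0,0,0,10,0,0,0,0,0,0,10,0,0,0,0,0,0,10,0,0,0,0,0,0,10,0,0,0,0,0,-0.4,10,0,0,0,0,0,-0.6,10,0,0,0,0,0,-0.8,10,0,0,0,0,0,-0.6,10,0,0,0,0,0,0,10]}}

```text
time: 4.6
eef_pos: [490.2, -262.1, 130.9]
orientation: [3.138, -0.005, 0.175]
wrist_force: [0.2, -0.0, -0.7]
grip_width: 26.2
```

Run:
```python
from h import *
s=observe();print(s['eef_pos'],s['orientation'],s['wrist_force'],s['grip_width'])
# gauge refinement from earlier wrist cloud + top/scene: fit inner/centre lines of bars (z 27..40)
def bars(P,ok,name):
    z=P[...,2];b=ok&(P[...,0]>500)&(P[...,0]<660)&(P[...,1]>-230)&(P[...,1]<110)&(abs(z-34)<5)
    k,l,st,c=cv2.connectedComponentsWithStats(b.astype(np.uint8))
    for i in range(1,k):
        if st[i,4]>60:
            q=P[l==i][:,:2].astype(np.float32);f=cv2.fitLine(q,cv2.DIST_HUBER,0,.01,.01).ravel();f=f if f[1]>0 else np.r_[-f[:2],f[2:]]
            n=np.array([-f[1],f[0]]);e=(q-f[2:])@n
            print(name,st[i,4],'ang',np.degrees(np.arctan2(f[1],f[0])).round(2),'x at y=-80,0,80',[round(float(f[2]+(t-f[3])*f[0]/f[1]),1) for t in(-80,0,80)],'width',np.percentile(e,[1,99]).round(1),'y',q[:,1].min(),q[:,1].max())
v,u=np.mgrid[:420,:560]
for n in('top','scene'):
    f=np.load(n+'.npz');d=f['d'];m=camera_model(n)
    bars(np.stack([(u-m['cx'])/m['fx']*d,(v-m['cy'])/m['fy']*d,d],-1)@Ro.from_euler('xyz',m['rotation']).as_matrix().T+m['origin'],d>0,n)
```

```text
[ 490.19313405 -262.14982807  130.9091949 ] [ 3.13833548 -0.00454904  0.17545201] [ 0.19075508 -0.0239468  -0.71483988] 26.177208261884715
top 488 ang 102.2 x at y=-80,0,80 [620.5, 603.2, 585.9] width [-10.3  10.2] y -109.85596 109.19556
top 502 ang 98.19 x at y=-80,0,80 [569.5, 558.0, 546.5] width [-10.5   9.8] y -118.81255 107.88585
scene 609 ang 97.74 x at y=-80,0,80 [570.7, 559.8, 548.9] width [-10.6  12.6] y -122.55153 109.73398
scene 619 ang 102.06 x at y=-80,0,80 [621.5, 604.4, 587.4] width [-10.1  12.2] y -113.6518 109.538826
```

Call:
{"api": "servo_tool", "payload": {"series": [0,0,0,0.9,-0.62,0,10,0,0,0,0.9,-0.62,0,10,0,0,0,0.9,-0.62,0,10,0,0,0,0.9,-0.62,0,10,0,0,0,0.9,-0.62,0,10,0,0,0,0.9,-0.62,0,10,0,0,0,0,0,0,10,0,0,0,0,0,0,10]}}

```text
time: 5.27
eef_pos: [606.0, -143.8, 127.2]
orientation: [-3.141, -0.0, 0.179]
wrist_force: [-0.6, 0.4, -1.0]
grip_width: 26.3
```

Run:
```python
from h import *
s=observe();print(s['eef_pos'],s['orientation'],s['wrist_force'],s['grip_width'])
m=camera_model('wrist');im,d=get_image('wrist');save('w2.png',im)
v,u=np.mgrid[:420,:560];X=(u-m['cx'])/m['fx'];Y=(v-m['cy'])/m['fy'];r=np.hypot(X,Y)+1e-9
k=np.tan(np.clip(r,0,1.4))/r
P=np.stack([X*k*d,Y*k*d,d],-1)@Ro.from_euler('xyz',m['rotation']).as_matrix().T+m['origin']
z=P[...,2];b=(d>0)&(P[...,0]>500)&(P[...,0]<660)&(P[...,1]>-230)&(P[...,1]<110)&(abs(z-34)<5)
kk,l,st,c=cv2.connectedComponentsWithStats(b.astype(np.uint8))
for i in range(1,kk):
    if st[i,4]>200:
        q=P[l==i][:,:2].astype(np.float32);f=cv2.fitLine(q,cv2.DIST_HUBER,0,.01,.01).ravel();f=f if f[1]>0 else np.r_[-f[:2],f[2:]]
        e=(q-f[2:])@np.array([-f[1],f[0]])
        print(st[i,4],np.median(P[l==i][:,2]),np.degrees(np.arctan2(f[1],f[0])).round(2),[round(float(f[2]+(t-f[3])*f[0]/f[1]),1) for t in(-80,0,80)],np.percentile(e,[1,99]),q[:,1].min(),q[:,1].max())
b=(d>0)&(np.hypot(P[...,0]-s['eef_pos'][0],P[...,1]-s['eef_pos'][1])<40)&(z<105)&(z>50)
q=P[b];print('blank',len(q),q.min(0),q.max(0),q.mean(0))
```

```text
[ 605.97660737 -143.80886664  127.16402922] [-3.14053027e+00 -2.43624006e-04  1.79444217e-01] [-0.63213286  0.42749885 -0.99946328] 26.314123726285757
5991 34.24517183210736 102.17 [620.5, 603.3, 586.0] [-9.53820829 10.4419426 ] -111.48837 109.94185
5366 34.27341063729489 98.51 [571.4, 559.4, 547.4] [-8.9669467  11.64134674] -119.21969 109.99176
blank 1107 [ 605.94052307 -157.26784425   63.14578306] [ 619.56579773 -130.9122452   104.97027463] [ 616.19441216 -142.04895175   86.73118035]
```

View pics/w2.png

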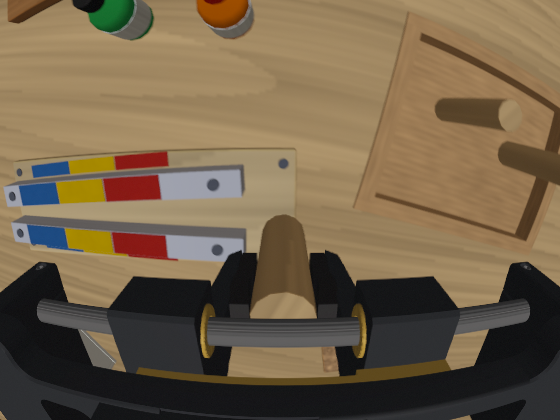

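The blank is held upright at (285,260), just before the mouth at (243,215). It is centred on the slot line to within about 1 mm. Lowering to ~4 mm over the board, then entering slowly.

Call:
{"api": "servo_tool", "payload": {"series": [0,0,0,0.03,0,0.6,10,0,0,0,0,0,0.6,10,0,0,0,0,0,0.45,10,0,0,0,0,0,0.25,10,0,0,0,0,0,0,10,0,0,0,0,0,0,10]}}

```text
time: 5.82
eef_pos: [605.5, -146.6, 80.1]
orientation: [3.141, 0.001, 0.175]
wrist_force: [0.2, 0.1, -0.5]
grip_width: 26.6
```

Call:
{"api": "servo_tool", "payload": {"series": [0,0,0,0,-0.3,0,10,0,0,0,0,-0.3,0,10,0,0,0,0,-0.3,0,10,0,0,0,0,-0.3,0,10,0,0,0,0,-0.3,0,10,0,0,0,0,-0.3,0,10,0,0,0,0,-0.2,0,10,0,0,0,0,0,0,10]}}

```text
time: 6.48
eef_pos: [597.1, -94.5, 80.2]
orientation: [-3.14, 0.0, 0.178]
wrist_force: [0.4, -0.4, 0.2]
grip_width: 26.4
```

Call:
{"api": "servo_tool", "payload": {"series": [0,0,0,0.02,-0.25,0,10,0,0,0,0,-0.25,0,10,0,0,0,0,-0.25,0,10,0,0,0,0,-0.25,0,10,0,0,0,0,0,0,10,0,0,0,0,0,0,10]}}

```text
time: 6.98
eef_pos: [593.4, -71.4, 80.2]
orientation: [-3.141, -0.0, 0.177]
wrist_force: [0.5, 0.4, -0.3]
grip_width: 26.0
```

```bash
cat > g.py <<'E'
from h import *
F=[];p=[]
for i in range(3): s=observe();p.append(s['eef_pos']);F.append(s['wrist_force']);spot=None
p=np.mean(p,0);F=np.mean(F,0)
u=np.array([-.1767,.9843]);n=np.array([.9843,.1767]);d=p[:2]-[602.3,-118]
print('t',s['time'],'slot x %.1f lateral(+right) %.2f z %.1f'%(d@u,d@n,p[2]),'F along %.2f lat %.2f'%(F[:2]@u,F[:2]@n),'Fz %.1f'%F[2],'grip %.1f'%s['grip_width'],'M',np.round(s['moment'],3))
E
python3 g.py
```

```text
t 6.9833 slot x 47.5 lateral(+right) -0.56 z 80.2 F along 0.26 lat 0.56 Fz -0.3 grip 26.0 M [0.049 0.081 0.073]
```

Call:
{"api": "servo_tool", "payload": {"series": [0,0,0,0,-0.12,0,10,0,0,0,0,-0.12,0,10,0,0,0,0,-0.12,0,10,0,0,0,0,-0.12,0,10,0,0,0,0,0,0,10]}}

```text
time: 7.4
eef_pos: [591.1, -59.1, 80.2]
orientation: [-3.141, 0.0, 0.177]
wrist_force: [-0.0, -0.3, -1.1]
grip_width: 26.7
```

```bash
python3 g.py
```

```text
t 7.4 slot x 59.9 lateral(+right) -0.58 z 80.2 F along -0.30 lat -0.07 Fz -1.1 grip 26.7 M [ 0.001 -0.024 -0.017]
```

Call:
{"api": "servo_tool", "payload": {"series": [0,0,0,0,-0.1,0,10,0,0,0,0,-0.1,0,10,0,0,0,0,-0.1,0,10,0,0,0,0,0,0,10]}}

```text
time: 7.73
eef_pos: [589.8, -51.9, 80.2]
orientation: [-3.141, 0.0, 0.177]
wrist_force: [0.2, 0.1, -0.7]
grip_width: 26.1
```

```bash
python3 g.py
```

```text
t 7.7333 slot x 67.2 lateral(+right) -0.58 z 80.2 F along 0.06 lat 0.21 Fz -0.7 grip 26.1 M [-0.017 -0.063 -0.062]
```

Call:
{"api": "servo_tool", "payload": {"series": [0,0,0,0,-0.1,0,10,0,0,0,0,-0.1,0,10,0,0,0,0,-0.05,0,10,0,0,0,0,0,0,10]}}

```text
time: 8.07
eef_pos: [588.8, -46.0, 80.2]
orientation: [-3.141, -0.0, 0.177]
wrist_force: [0.3, -0.5, 0.0]
grip_width: 26.6
```

```bash
python3 g.py
```

```text
t 8.0667 slot x 73.2 lateral(+right) -0.57 z 80.2 F along -0.54 lat 0.26 Fz 0.0 grip 26.6 M [ 0.03   0.03  -0.014]
```

Call:
{"api": "servo_tool", "payload": {"series": [0,0,0,0,-0.08,0,10,0,0,0,0,-0.08,0,10,0,0,0,0,0,0,10]}}

```text
time: 8.32
eef_pos: [588.1, -42.1, 80.2]
orientation: [-3.141, 0.0, 0.176]
wrist_force: [0.0, 0.6, 0.4]
grip_width: 26.3
```

```bash
python3 g.py
```

```text
t 8.3167 slot x 77.3 lateral(+right) -0.60 z 80.2 F along 0.58 lat 0.15 Fz 0.4 grip 26.3 M [ 0.027 -0.029 -0.002]
```

Call:
{"api": "servo_tool", "payload": {"series": [0,0,0,0,-0.08,0,10,0,0,0,0,-0.08,0,10,0,0,0,0,0,0,10]}}

```text
time: 8.57
eef_pos: [587.5, -38.2, 80.2]
orientation: [-3.141, -0.0, 0.176]
wrist_force: [-0.1, 0.0, 0.3]
grip_width: 26.1
```

```bash
python3 g.py
```

```text
t 8.5667 slot x 81.2 lateral(+right) -0.48 z 80.2 F along 0.04 lat -0.09 Fz 0.3 grip 26.1 M [0.145 0.003 0.026]
```

Call:
{"api": "servo_tool", "payload": {"series": [0,0,0,0,-0.08,0,10,0,0,0,0,0,0,10]}}

```text
time: 8.73
eef_pos: [587.2, -37.1, 80.3]
orientation: [3.141, -0.0, 0.176]
wrist_force: [-0.4, -1.4, -0.5]
grip_width: 26.4
```

```bash
python3 g.py
```

```text
t 8.7333 slot x 82.3 lateral(+right) -0.53 z 80.3 F along -1.33 lat -0.60 Fz -0.5 grip 26.4 M [-0.148 -0.113  0.017]
```

Call:
{"api": "servo_tool", "payload": {"series": [0,0,0,0,-0.08,0,10,0,0,0,0,0,0,10]}}

```text
time: 8.9
eef_pos: [587.1, -36.1, 80.3]
orientation: [3.14, -0.001, 0.175]
wrist_force: [0.7, -3.5, -0.6]
grip_width: 26.6
```

```bash
python3 g.py
```

```text
t 8.9 slot x 83.3 lateral(+right) -0.52 z 80.3 F along -3.60 lat 0.11 Fz -0.6 grip 26.6 M [-0.809 -0.262  0.021]
```

Contact at about slot x 83: the along-slot force rises and lateral force is near zero, so it bears on both bars. Pushing gently to ~6 N.

Call:
{"api": "servo_tool", "payload": {"series": [0,0,0,0,-0.06,0,10,0,0,0,0,0,0,10]}}

```text
time: 9.07
eef_pos: [586.9, -35.3, 80.4]
orientation: [3.139, -0.001, 0.174]
wrist_force: [1.2, -5.3, -0.5]
grip_width: 26.0
```

```bash
python3 g.py
```

```text
t 9.0667 slot x 84.1 lateral(+right) -0.54 z 80.4 F along -5.41 lat 0.27 Fz -0.5 grip 26.0 M [-1.207 -0.354  0.039]
```

Call:
{"api": "servo_tool", "payload": {"series": [0,0,0,0,-0.03,0,10,0,0,0,0,0,0,10,0,0,0,0,0,0,10,0,0,0,0,0,0,10,0,0,0,0,0,0,10,0,0,0,0,0,0,10,0,0,0,0,0,0,10]}}

```text
time: 9.65
eef_pos: [586.9, -35.1, 80.4]
orientation: [3.138, -0.001, 0.174]
wrist_force: [1.9, -6.2, -1.0]
grip_width: 26.0
```

```bash
python3 g.py
python3 - <<'E'
from h import *
im,d=get_image('wrist');save('w3.png',im)
im,d=get_image('scene');save('s3.png',cv2.resize(im[190:290,180:340],(800,500),interpolation=cv2.INTER_CUBIC))
E
```

```text
t 9.65 slot x 84.3 lateral(+right) -0.55 z 80.4 F along -6.48 lat 0.75 Fz -1.0 grip 26.0 M [-1.406 -0.422  0.024]
```

View pics/w3.png

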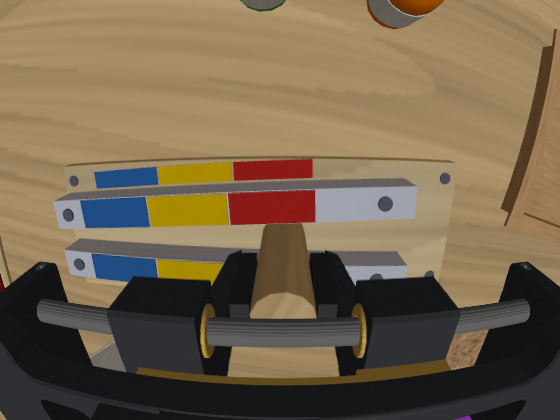

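View pics/s3.png

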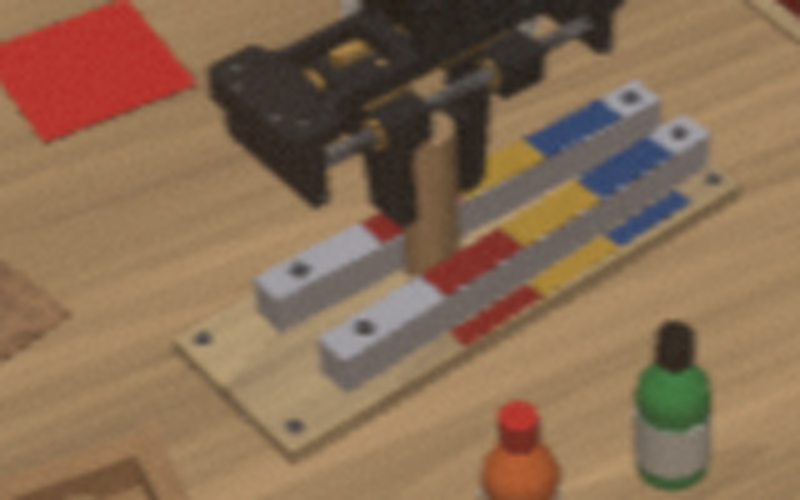

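Wedged upright in the red band: the wrist view shows it at (285,235) beside the red stripe, and the scene crop at (432,260) agrees. It was held ~0.6 s at about 6 N. The reading fits too: grip width 26.3 mm, stop at 84 mm, red being 61–111 mm. Backing off and lifting.

Call:
{"api": "servo_tool", "payload": {"series": [0,0,0,0,0.2,0,10,0,0,0,0,0.25,0,10,0,0,0,0,0.1,0,10,0,0,0,0,0,0,10]}}

```text
time: 10.08
eef_pos: [588.7, -47.2, 80.2]
orientation: [3.141, 0.0, 0.175]
wrist_force: [-0.4, -0.1, -1.0]
grip_width: 26.3
```

```bash
python3 g.py
```

```text
t 10.0833 slot x 72.1 lateral(+right) -0.82 z 80.2 F along -0.07 lat -0.42 Fz -1.0 grip 26.3 M [-0.019 -0.045  0.051]
```

Call:
{"api": "servo_tool", "payload": {"series": [0,0,0,0,0,-0.4,10,0,0,0,0,0,-0.7,10,0,0,0,0,0,-0.9,10,0,0,0,0,0,-0.9,10,0,0,0,-0.2,-0.5,-0.8,10,0,0,0,-0.2,-0.7,-0.7,10,0,0,0,-0.2,-0.9,0,10,0,0,0,-0.2,-0.9,0,10,0,0,0,-0.2,-0.9,0,10,0,0,0,-0.2,-0.9,0,10]}}

```text
time: 10.92
eef_pos: [537.4, 67.9, 191.1]
orientation: [-3.141, -0.0, 0.176]
wrist_force: [0.3, 0.4, -1.4]
grip_width: 26.2
```

Call:
{"api": "servo_tool", "payload": {"series": [0,0,0,-0.2,-0.9,0,10,0,0,0,-0.2,-0.9,0,10,0,0,0,-0.2,-0.9,0,10,0,0,0,-0.2,-0.9,0,10,0,0,0,-0.1,-0.7,0,10,0,0,0,0,-0.4,0,10,0,0,0,0,-0.2,0,10,0,0,0,0,0,0,10,0,0,0,0,0,0,10]}}

```text
time: 11.67
eef_pos: [495.1, 182.4, 190.4]
orientation: [3.141, -0.0, 0.175]
wrist_force: [0.5, -0.2, -0.5]
grip_width: 26.3
```

Run:
```python
from h import *
s=observe();print(s['eef_pos'],s['orientation'],s['wrist_force'],s['grip_width'])
m=camera_model('wrist');im,d=get_image('wrist');save('w4.png',im)
v,u=np.mgrid[:420,:560];X=(u-m['cx'])/m['fx'];Y=(v-m['cy'])/m['fy'];r=np.hypot(X,Y)+1e-9
k=np.tan(np.clip(r,0,1.4))/r
P=np.stack([X*k*d,Y*k*d,d],-1)@Ro.from_euler('xyz',m['rotation']).as_matrix().T+m['origin']
h=cv2.cvtColor(im,cv2.COLOR_RGB2HSV);z=P[...,2]
for n,im_,dd,PP in(('wrist',im,d,P),):
    red=((h[...,0]<8)|(h[...,0]>172))&(h[...,1]>150)&(dd>0)&(PP[...,1]>200)
    for lo,hi in((6,15),(45,56)):
        q=PP[red&(z>lo)&(z<hi)]
        if len(q)>10: print(lo,len(q),np.percentile(q,[1,99],axis=0).round(1),cv2.minAreaRect(q[:,:2].astype(np.float32)))
f=np.load('top.npz');im_=f['im'];dd=f['d'];m=camera_model('top')
PP=np.stack([(u-m['cx'])/m['fx']*dd,(v-m['cy'])/m['fy']*dd,dd],-1)@Ro.from_euler('xyz',m['rotation']).as_matrix().T+m['origin']
hh=cv2.cvtColor(im_,cv2.COLOR_RGB2HSV);red=((hh[...,0]<8)|(hh[...,0]>172))&(hh[...,1]>150)&(PP[...,1]>200)&(PP[...,1]<380)
q=PP[red&(PP[...,2]<70)];print('top',len(q),cv2.minAreaRect(q[:,:2].astype(np.float32)))
```

```text
[495.0985873  182.40168931 190.41876533] [ 3.14069438e+00 -3.39927329e-04  1.74746737e-01] [ 0.52293906 -0.23715032 -0.48225687] 26.27290227756595
6 7358 [[421.3 234.2   8.2]
 [521.3 334.6  14.2]] ((473.5624694824219, 283.0812683105469), (103.02108001708984, 102.87908935546875), 4.893274784088135)
45 2186 [[417.8 228.9  45.2]
 [528.  339.   52.2]] ((472.3539733886719, 284.35479736328125), (105.21572875976562, 105.17650604248047), 5.589050769805908)
top 1416 ((471.6556701660156, 284.2781066894531), (102.90360260009766, 105.41304779052734), 5.5007476806640625)
```

View pics/w4.png

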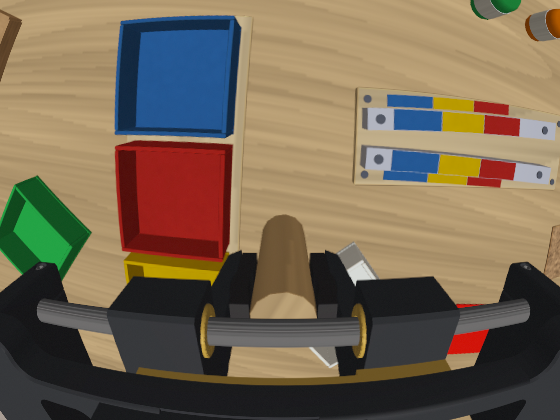

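The blank is still held upright over the table. The red box is at wrist pixel (175,200), between blue (180,75) and yellow (180,268), and its centre is (472,284) by both wrist and top clouds. Moving over it and going down.

Call:
{"api": "servo_tool", "payload": {"series": [0,0,0,-0.1,-0.8,0,10,0,0,0,-0.1,-0.9,0,10,0,0,0,0,-0.9,0,10,0,0,0,0,-0.8,0,10,0,0,0,0,-0.5,0,10,0,0,0,0,-0.28,0,10,0,0,0,0,0,0,10,0,0,0,0,0,0.8,10,0,0,0,0,0,0.9,10,0,0,0,0,0,0.6,10]}}

```text
time: 12.55
eef_pos: [471.9, 282.9, 131.5]
orientation: [3.14, 0.001, 0.173]
wrist_force: [-0.0, 0.1, -0.0]
grip_width: 26.0
```

Call:
{"api": "servo_tool", "payload": {"series": [0,0,0,0,0,0.8,10,0,0,0,0,0,0.7,10,0,0,0,0,0,0.4,10,0,0,0,0,0,0.2,10,0,0,0,0,0,0,10,0,0,0,0,0,0,10]}}

```text
time: 13.05
eef_pos: [472.0, 284.9, 80.7]
orientation: [3.141, -0.001, 0.175]
wrist_force: [0.3, 0.1, 0.3]
grip_width: 25.6
```

Call:
{"api": "servo_tool", "payload": {"series": [0,0,0,0,0,0.1,10,0,0,0,0,0,0.08,10,0,0,0,0,0,0.04,10,0,0,0,0,0,0,10,0,0,0,0,0,0,10]}}

```text
time: 13.47
eef_pos: [471.5, 285.6, 74.9]
orientation: [-3.142, -0.0, 0.176]
wrist_force: [-0.5, 0.2, -0.9]
grip_width: 26.3
```

Call:
{"api": "servo_tool", "payload": {"series": [0,0,0,0,0,0.04,10,0,0,0,0,0,0,10,0,0,0,0,0,0,10]}}

```text
time: 13.72
eef_pos: [471.5, 285.4, 73.7]
orientation: [3.142, -0.0, 0.176]
wrist_force: [-0.2, -0.4, 0.0]
grip_width: 26.4
```

Call:
{"api": "servo_tool", "payload": {"series": [0,0,0,0,0,0.04,10,0,0,0,0,0,0,10,0,0,0,0,0,0,10]}}

```text
time: 13.97
eef_pos: [471.5, 285.5, 73.6]
orientation: [-3.141, -0.0, 0.176]
wrist_force: [-1.4, -1.2, 8.0]
grip_width: 26.4
```

```bash
python3 g.py
```

```text
t 13.9667 slot x 420.2 lateral(+right) -57.41 z 73.6 F along -0.89 lat -1.59 Fz 8.0 grip 26.4 M [-0.118  0.329 -0.015]
```

Call:
{"api": "servo_tool", "payload": {"series": [0,0,0,0,0,-0.03,10,0,0,0,0,0,0,20,0,0,0,0,0,0,30,0,0,0,0,0,0,60,0,0,0,0,0,0,60,0,0,0,0,0,0,60,0,0,0,0,0,0,60,0,0,0,0,0,0,60]}}

```text
time: 14.63
eef_pos: [471.4, 285.4, 73.3]
orientation: [3.141, 0.0, 0.176]
wrist_force: [-0.1, -1.2, 0.1]
grip_width: 59.5
```

Call:
{"api": "servo_tool", "payload": {"series": [0,0,0,0,0,-0.3,60,0,0,0,0,0,-0.6,60,0,0,0,0,0,-0.9,60,0,0,0,0,0,-0.9,60,0,0,0,0,0,-0.9,60,0,0,0,0,0,-0.9,60,0,0,0,-0.8,0.8,-0.4,60,0,0,0,-0.8,0.8,0,60,0,0,0,-0.5,0.5,0,60,0,0,0,0,0,0,60]}}

```text
time: 15.47
eef_pos: [426.3, 220.5, 196.7]
orientation: [3.139, 0.004, 0.172]
wrist_force: [-0.2, -0.7, -0.1]
grip_width: 59.8
```

Run:
```python
from h import *
s=observe();print(s['time'],s['eef_pos'],s['wrist_force'],s['grip_width'])
im,d=get_image('wrist');m=camera_model('wrist');save('w5.png',im)
v,u=np.mgrid[:420,:560];X=(u-m['cx'])/m['fx'];Y=(v-m['cy'])/m['fy'];r=np.hypot(X,Y)+1e-9
k=np.tan(np.clip(r,0,1.4))/r
P=np.stack([X*k*d,Y*k*d,d],-1)@Ro.from_euler('xyz',m['rotation']).as_matrix().T+m['origin']
b=(d>0)&(np.hypot(P[...,0]-472,P[...,1]-285)<40)
for lo,hi in((94,106),(55,90)):
    q=P[b&(P[...,2]>lo)&(P[...,2]<hi)];print(lo,len(q))
    if len(q): print(cv2.minEnclosingCircle(q[:,:2].astype(np.float32)),np.median(q[:,2]))
```

```text
15.4667 [426.33038953 220.51017951 196.71868285] [-0.20511848 -0.74574847 -0.13178437] 59.807555577655116
94 1081
((472.96142578125, 287.6316223144531), 13.740593910217285) 100.11727052692402
55 249
((474.598876953125, 285.5885925292969), 12.988716125488281) 74.82332624808717
```

View pics/w5.png

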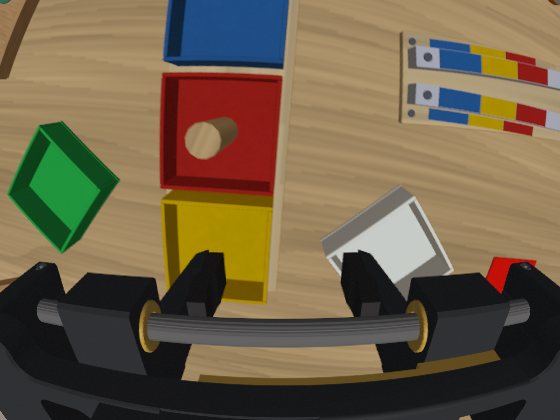

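The blank stands upright in the red box at (205,140), top at z 100 and near the middle. The gripper is clear of everything, so I'm handing in.

```bash
python3 -c "
from plant import *
print(job_done())"
```

```text
the job is handed in; nothing more can be done
None
```

The blank from the cork mat gauged as **red** and now stands upright in the red box. The job was handed in at about 15.5 s of the 56 s allowed.

- **Gauging:** It wedged upright about 84 mm into the slot; the red band is 61–111 mm. I held it there about 0.6 s at about 6 N along the slot. The sideways force stayed under 1 N, so both bars were bearing. I worked this out from the wrist force, because the force on each bar can't be read directly.
- **Placing:** It is about 3 mm from the box's middle, with its top at z 100 mm, as expected for a blank standing on the box floor. It is released and the arm is clear.
- **Other things:** The boxes look undisturbed in the last wrist picture. I did not re-image the two tray blanks, the bottles or the stamp at the end, but the arm never went near them.
- **Disagreement:** The gripper read 26.3 mm across the blank, which should stop at about 96 mm rather than 84 mm. The 1 mm tolerance on the left bar could explain that, and both values lie in the red band.

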